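Find the hidden release of the key lockbox

ROBOT

A 6-joint arm with a two-finger parallel gripper is mounted at the origin on the work surface. World frame = base frame: x ahead of the robot, y to its left, z up, the work surface at z = 0. Lengths are in m, angles in rad, forces in N, time in s.
With the tool pointing down it reaches from about 0.25 to 0.725 m from the base axis. Payload 4 kg.
Tool frame: the origin (TCP) lies on the centre line of the jaws, within the pads' length; the fingertips stand 17 mm ahead of it and the grasp point (between the pads) lies 2 mm behind it; z points along the fingers, y is the line along which they close (so a half turn about z gives the same grasp; the last joint's range is limited). The gripper opens to 85 mm and grips with 20 to 120 N. Pads are 22 mm wide; open, the fingers measure 114 mm over their backs; the gripper's body (76 mm by 85 mm) begins 54 mm behind the grasp point. The pads swing forward as they close: fully open they stand 13 mm farther back than shut.
Start: joints at [1.152, 0.241, 0.005, 1.335, 0, 1.571], TCP at [0.203, 0.457, 0.248] pointing down, gripper open.
Joint ranges: [-2.72, 2.72], [-1.05, 1.87], [-1.09, 1.28], [-1.99, 2.15], [-1.42, 1.44], [-3.14, 3.14]. Speed limits (rad/s): [2.79, 2.79, 3.14, 3.14, 3.14, 3.14].

INTERFACE

Orientations are given as a unit quaternion [x, y, z, w].
In Python, from workcell import bot, camera, get_calibration gives the robot as it stands.
- The arm moves only by the tool apply_moves, never from a script. Its argument "steps" is a list of rows, each a list of 3 entries, a list of its own where there are three numbers: the shift along the tool's x, y, z as a fraction of full scale, then the turn, a rotation vector about the tool's x, y, z as a fraction of full scale, then the opening, from 0 (shut) to 1 (fully open). A call has exactly 8 rows; each row shifts and turns the commanded pose from where the row before left it, along the tool's axes as they then stand; what a row does not reach is not made up. Full scale, the value 1, is 20 cm for a shift and pi rad for a turn. A row lasts 1/12 s, in which the tool goes at most 41.7 mm and 7.16 degrees, less where a joint would pass 70% of its speed; a pose out of reach is approached as far as the arm can. A call with a number of a shift or a turn outside -1 to 1 is refused whole. A call with a gripper value outside its range is refused whole. The fingers move at their own pace and stop on an object; the grip force is fixed at half the most. Time passes only in rows, so rows that do not move let the fingers close, or fill a call up. It gives the time, the measured TCP pose, the force, the opening and the grip force at its end, in the units of the state.
- bot.get_obs(): the state, without advancing time (a new reading comes with each control period).
- camera(name): name is "scene" or "side" or "wrist"; returns (picture, depth): 480x640x3 uint8, red, green, blue; 480x640 float32, m along the optical axis (not along the pixel's ray), 0 where there is no reading.
- get_calibration(name): a dict with "fov_y" (degrees; the focal length in pixels is half the picture's height over the tangent of half this angle, whatever the lens; pixels are square), "cx", "cy" (the principal point, pixels), "rvec" (rotation vector, rad) and "tvec" (3), from world to camera coordinates, as OpenCV has them. Camera axes: x right, y down, z forward; pixel columns grow to the right and rows downward; lengths in m; the calibration is good to about 2 mm. A picture is of the moment at which its call begins: read the wrist's pose just before it. get_calibration takes no time and is no camera call; for the wrist camera it gives the pose at the moment of the call.
- bot.job_done(): hands the job in; it is judged then, once.
The state is a dict: "clock": time; "joint_pos": joint angles; "joint_vel": joint speeds; "tau": joint torques, N m; "eef_pos": TCP position; "tool_rot": TCP orientation; "ft_force": force on the tool from outside, world axes, zero at the start; "ft_torque": the same for the moment, N m; "grip_width": finger opening in m; "grasp_force": force on a finger pad.
Only numpy, scipy, OpenCV 4.12 (cv2) and the standard library are available. Lean on these libraries where they do the work, as an engineer would, in place of code of your own. Each camera call takes 0.05 s, during which the arm holds its last target. There are 200 camera calls.

TASK

Open the key lockbox on the counter: one of the four identical flush round caps in its flat lid is really the hidden drawer release. With the fingertips feel gently for the cap that gives and press it fully home so that the drawer springs out; then back away and leave the drawer open. Grip and lift nothing, and leave the fob shell on the lid and the keys, spudger and battery tester on the counter where they lie.

Things in the scene. Friction and masses are not known exactly. Their poses are not given: they have to be found in the camera images.
- lockbox: Fixed flat grey metal box with an aluminium lid, 220 (x) x 260 (y) x 75 (z) mm. Origin: centre of its underside, on the counter; z up; -x is the front, where the drawer is. In the lid are four round holes of 48 mm, centred at x = -50 or +50, y = -70 or +70 mm in this frame, each holding one cap. Shut fingertips fit into the holes.
- cap_a (a point): Centre of the top of the cap at x -50, y -70 mm of the box. The four caps are identical: flat grey plastic discs of 45 mm, their tops 1.5 mm below the lid's surface, so 73.5 mm above the counter. Which one is the release changes from run to run and cannot be seen; the other three are rigid and give nothing. The points are fixed in the box and do not sink with a pressed cap.
- cap_b (a point): The same for the cap at x -50, y +70 mm of the box. The release, wherever it is, sinks 5 mm straight down on a spring: it starts to move at about 2 N, is fully down at about 5 N, and comes back up when let go.
- cap_c (a point): The same for the cap at x +50, y -70 mm of the box.
- cap_d (a point): The same for the cap at x +50, y +70 mm of the box.
- release (a joint): How far the release cap is pressed, m: 0 = up (untouched), 0.005 = fully down. From about 0.003 its bolt lets the drawer go.
- drawer (a joint): How far the drawer is out, m: 0 = shut and latched (it may read up to 0.001), 0.05 = fully sprung out towards the front (-x) of the box. Its front is flush and has no handle; once released a spring pushes it out by itself in about half a second and holds it out.
- fob: Glossy white fob shell, 68 x 34 x 13 mm, loose, lying on the middle of the lid between the caps, its long side roughly along the box's x. Origin: centre of its underside. Not to be touched.
- key1: Brass valet key, 65 mm long, 4 mm thick, loose on the counter on the box's +y side. Origin: underside near its middle. Bystander.
- key2: Brass valet key like the other, loose on the counter on the box's -y side. Bystander.
- spudger: Black plastic spudger, about 140 x 12 x 7 mm, loose on the counter behind the box (+x side). Origin: underside near its middle. Bystander.
- tester: Round chrome battery tester, 48 mm across, 18 mm high, loose on the counter on the box's -y side. Origin: centre of its underside. Bystander.

How it is judged:
By the outcome, as a careful person would: the job done as asked, in the order asked, and still so for the second after the job is handed in, with the robot touching nothing.
It also fails if it takes over 58 s, if anything falls off the work surface, if the arm or the gripper's body presses on something with over 40 N, if the wrist force passes 120 N, or if a joint passes its speed limit or range.

## Working session

There is one attempt and no reset: what is moved stays moved. The work goes in short steps, Python scripts to look and compute and a tool call to move; the robot and the scene stay as the last step left them, time stands still between calls to the robot, and variables do not carry over. Pictures are saved under pics/ and viewed, at most 10 in all, crops included, and the job is handed in when it is done.

Besides the shell and the picture viewer there is one more tool, called after "Request:" as a command line: name --argument value ..., lists and objects as JSON in quotes. apply_moves: Moves the arm, as the interface text tells. Its arguments: {"type":"object","properties":{"steps":{"type":"array"}},"required":["steps"]}

```bash
mkdir -p pics
python3 - <<'E'
from workcell import bot,camera,get_calibration
import cv2,numpy as np
o=bot.get_obs();print(o)
for n in("scene","side"):
    im,d=camera(n);cv2.imwrite(f"pics/{n}0.png",im[:,:,::-1]);np.save(f"pics/{n}0.npy",d);print(n,get_calibration(n))
E
```

```text
{'clock': 0.0, 'joint_pos': array([1.15199161e+00, 2.41388065e-01, 3.76188436e-03, 1.33522481e+00,
       7.23055583e-07, 1.57082278e+00]), 'joint_vel': array([-0.00135764, -0.00166548,  0.00058916,  0.00122942, -0.0003974 ,
        0.00027443]), 'tau': array([-3.70344173e-05, -3.72321153e+01,  2.52405632e+01,  1.69349316e-02,
        1.09894568e-04, -3.85706358e-06]), 'eef_pos': array([0.20309472, 0.45624994, 0.24743975]), 'tool_rot': array([ 2.07888179e-01,  9.78152059e-01, -1.00481524e-03, -2.13896770e-04]), 'ft_force': array([-0.0595633 , -0.28261432, -0.20960611]), 'ft_torque': array([ 0.03479685,  0.02436001, -0.02924062]), 'grasp_force': 0.0, 'grip_width': 0.08547669533469542}
scene {'fov_y': 44.46357429543709, 'cx': 325.6343887166778, 'cy': 244.23896661125113, 'rvec': array([ 1.16623248,  2.56182187, -0.71591854]), 'tvec': array([ 0.40034781, -0.36419056,  1.44836018])}
side {'fov_y': 49.23309370085787, 'cx': 313.22843037060244, 'cy': 239.67184017242357, 'rvec': array([ 2.23108342, -0.07544098,  0.06499014]), 'tvec': array([-0.60956328,  0.08203066,  0.87589595])}
```

View pics/scene0.png

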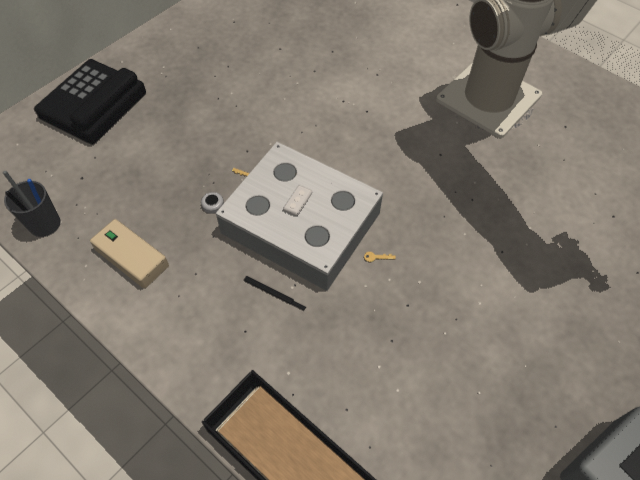

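View pics/side0.png

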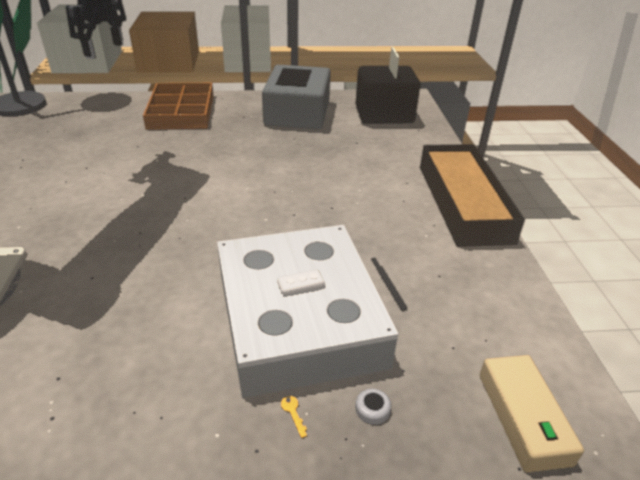

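The scene picture shows the four caps at about (285,172), (343,201), (258,205) and (317,236), with the fob at (297,200). In the side picture the caps are at about (258,260), (319,250), (275,322) and (343,311). I'll refine these by segmentation and project them onto z = 0.0735.

```bash
cat > h.py <<'E'
import numpy as np,cv2
from workcell import get_calibration
def ray(n,uv,z,c=None):
    c=c or get_calibration(n);f=240/np.tan(np.radians(c['fov_y']/2))
    R=cv2.Rodrigues(c['rvec'])[0];C=-R.T@c['tvec']
    d=R.T@np.array([(uv[0]-c['cx'])/f,(uv[1]-c['cy'])/f,1]);return C+d*(z-C[2])/d[2]
def wpt(n,uv,dep):
    c=get_calibration(n);f=240/np.tan(np.radians(c['fov_y']/2));R=cv2.Rodrigues(c['rvec'])[0]
    return R.T@(dep*np.array([(uv[0]-c['cx'])/f,(uv[1]-c['cy'])/f,1])-c['tvec'])
def refine(im,uv,r=22):
    g=cv2.cvtColor(im,cv2.COLOR_BGR2GRAY);u,v=uv
    m=(abs(g.astype(int)-int(np.median(g[v-3:v+4,u-3:u+4])))<22).astype(np.uint8)
    w=np.zeros_like(m);cv2.circle(w,uv,r,1,-1)
    n,l,s,c=cv2.connectedComponentsWithStats(m*w,connectivity=4);k=l[v,u];return c[k],s[k]
E
python3 - <<'E'
from h import *
P={}
for n,px in(("scene",[(285,172),(343,201),(258,205),(317,236)]),("side",[(275,322),(258,260),(343,311),(319,250)])):
    im=cv2.imread(f"pics/{n}0.png");D=np.load(f"pics/{n}0.npy");W=[]
    for p in px:
        c,s=refine(im,p);w=ray(n,c,.0735);W.append(w)
        print(n,c.round(1),s,w.round(4),wpt(n,p,D[p[1],p[0]]).round(4))
    P[n]=np.array(W)
    print(np.linalg.norm(W[0]-W[1]),np.linalg.norm(W[0]-W[2]),np.linalg.norm(W[3]-W[1]),np.linalg.norm(W[3]-W[2]),np.mean(W,0))
W=(P['scene']+P['side'])/2
L=np.array([[-50,-70],[-50,70],[50,-70],[50,70]])/1e3
a=(L[:,0]+1j*L[:,1]);b=W[:,0]+1j*W[:,1];c=b.mean();yaw=np.angle(np.sum((b-c)*a.conj()))
fit=c+a*np.exp(1j*yaw);print("yaw",yaw,"c",c,"fit",fit.round(4),"res mm",(abs(fit-b)*1e3).round(2))
E
```

```text
scene [284.7 171.6] [273 163  24  18 326] [ 0.544  -0.173   0.0735] [ 0.5435 -0.1726  0.0721]
scene [342.5 200.2] [331 191  24  20 360] [ 0.5204 -0.0353  0.0735] [ 0.5195 -0.0346  0.0703]
scene [257.3 205. ] [246 196  24  19 361] [ 0.6427 -0.1562  0.0735] [ 0.6411 -0.156   0.072 ]
scene [316.8 235.8] [305 226  25  21 394] [ 0.6188 -0.0182  0.0735] [ 0.6191 -0.0173  0.0739]
0.1397126533506532 0.10007989739643697 0.09985911682134402 0.14010056313254562 [ 0.58148398 -0.09568163  0.0735    ]
side [274.8 322.3] [258 310  35  25 675] [ 0.5424 -0.177   0.0735] [ 0.5427 -0.175   0.072 ]
side [258.1 259.3] [244 251  30  18 432] [ 0.5186 -0.0388  0.0735] [ 0.5183 -0.0387  0.072 ]
side [343.3 310.8] [327 299  33  24 613] [ 0.6409 -0.1603  0.0735] [ 0.6406 -0.1598  0.0726]
side [318.5 250.7] [305 242  28  18 402] [ 0.617  -0.022   0.0735] [ 0.618  -0.0197  0.073 ]
0.1402049288889109 0.09990625708844607 0.09992379620298858 0.14034696509020814 [ 0.579706   -0.09952558  0.0735    ]
yaw 0.170280386778697 c (0.5805949885286332-0.09760360421032867j) fit [0.5432-0.1751j 0.5195-0.0371j 0.6417-0.1581j 0.618 -0.0201j] res mm [0.04 0.04 0.13 0.12]
```

Both views agree on the box geometry: residuals are 0.1 mm, the spacings are 100/140 mm and the heights are about 73 mm. The camera offset is about 2 mm each way. I'll shut the fingers and travel high towards cap_b.

Request:
apply_moves --steps '[[[-0.153,-0.1,0],[0,0,0],0],[[-0.153,-0.1,0],[0,0,0],0],[[-0.153,-0.1,0],[0,0,0],0],[[-0.153,-0.1,0],[0,0,0],0],[[-0.153,-0.1,0],[0,0,0],0],[[-0.153,-0.1,0],[0,0,0],0],[[-0.153,-0.1,0],[0,0,0],0],[[-0.153,-0.1,0],[0,0,0],0]]'

```text
clock: 0.77
eef_pos: [0.3622, 0.2093, 0.2481]
tool_rot: [0.208, 0.978, -0.0, -0.0]
ft_force: [0.7, -0.1, 0.1]
grip_width: -0.0003
grasp_force: 0.0
```

Request:
apply_moves --steps '[[[-0.152,-0.1,0],[0,0,0],0],[[-0.152,-0.1,0],[0,0,0],0],[[-0.152,-0.1,0],[0,0,0],0],[[-0.152,-0.1,0],[0,0,0],0],[[-0.152,-0.1,0],[0,0,0],0],[[-0.152,-0.1,0],[0,0,0],0],[[-0.152,-0.1,0],[0,0,0],0],[[-0.152,-0.106,0],[0,0,0],0]]'

```text
clock: 1.43
eef_pos: [0.5189, -0.0368, 0.2479]
tool_rot: [0.208, 0.978, 0.0, -0.0]
ft_force: [0.8, 1.2, -0.4]
grip_width: -0.0002
grasp_force: 0.0
```

Run:
```python
from workcell import bot,camera,get_calibration
import cv2
o=bot.get_obs();c=get_calibration("wrist");im,d=camera("wrist");cv2.imwrite("pics/w1.png",im[:,:,::-1]);print(o['eef_pos'],o['joint_pos'].round(2),c)
import pickle;pickle.dump((c,d),open("pics/w1.pkl","wb"))
```

```text
[ 0.51894907 -0.03677647  0.24786229] [-0.07  0.28  0.06  1.35  0.    0.35] {'fov_y': 70.25522171764615, 'cx': 318.58409214200657, 'cy': 237.87709176615098, 'rvec': array([-2.42240524, -1.57339927, -0.23041753]), 'tvec': array([-0.17716247, -0.50479189,  0.23898693])}
```

View pics/w1.png

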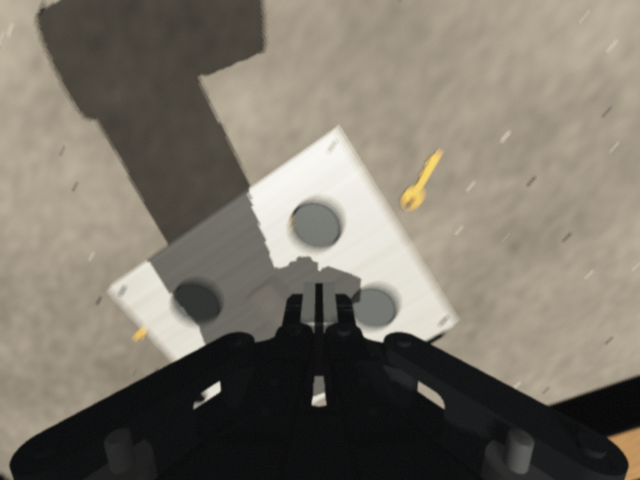

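The wrist picture shows the shut fingers and three caps. Cap_b is at about (316,225), with another at (198,300) and another at (377,307). I'll check the wrist's cap_b position against the fit.

Run:
```python
from h import *;import pickle
c,d=pickle.load(open("pics/w1.pkl","rb"));im=cv2.imread("pics/w1.png")
for p in[(316,225),(198,300)]:
    q,s=refine(im,p,30);print(q,s,ray("wrist",q,.0735,c))
```

```text
[315.98681948 224.58166189] [ 292  202   50   46 1745] [ 0.52086795 -0.040474    0.0735    ]
[198.3069734  300.60244428] [ 174  281   48   42 1391] [ 0.54396169 -0.17618988  0.0735    ]
```

Request:
apply_moves --steps '[[[-0.008,-0.005,0.12],[0,0,0],0],[[0,0,0.12],[0,0,0],0],[[0,0,0.12],[0,0,0],0],[[0,0,0.12],[0,0,0],0],[[0,0,0.1],[0,0,0],0],[[0,0,0.09],[0,0,0],0],[[0,0,0.06],[0,0,0],0],[[0,0,0.03],[0,0,0],0]]'

```text
clock: 2.15
eef_pos: [0.5177, -0.0364, 0.0939]
tool_rot: [0.208, 0.978, -0.0, -0.002]
ft_force: [-1.1, 0.5, 0.4]
grip_width: 0.0003
grasp_force: 0.0
```

Run:
```python
from workcell import bot,camera,get_calibration
import cv2
o=bot.get_obs();im,d=camera("side");cv2.imwrite("pics/s1.png",cv2.resize(im[200:360,190:400,::-1],None,fx=3,fy=3));print(o['eef_pos'],o['ft_force'])
```

```text
[ 0.51767648 -0.03637529  0.09385627] [-1.07906827  0.4847717   0.39525829]
```

View pics/s1.png

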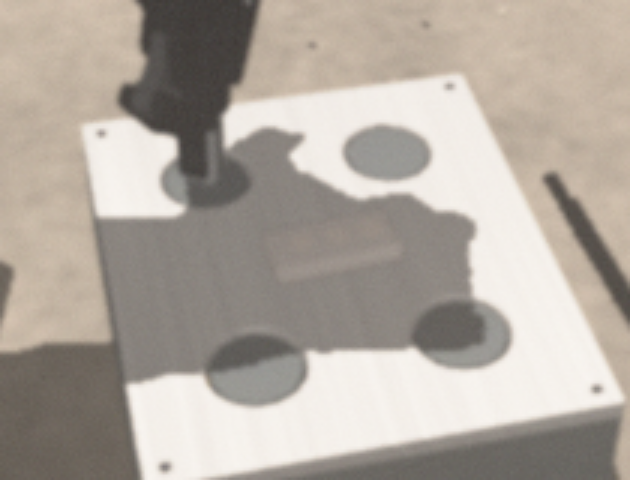

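The fingertips are over cap_b, clear of the hole's rim and the fob. I'll recentre by 3 mm and feel downward gently.

Request:
apply_moves --steps '[[[-0.01,-0.003,0],[0,0,0],0],[[0,0,0],[0,0,0],0],[[0,0,0.002],[0,0,0],0],[[0,0,0.002],[0,0,0],0],[[0,0,0.002],[0,0,0],0],[[0,0,0.002],[0,0,0],0],[[0,0,0.002],[0,0,0],0],[[0,0,0],[0,0,0],0]]'

```text
clock: 2.87
eef_pos: [0.5211, -0.038, 0.0944]
tool_rot: [0.208, 0.978, -0.0, 0.0]
ft_force: [-0.5, 0.7, 0.6]
grip_width: 0.0002
grasp_force: 0.0
```

Request:
apply_moves --steps '[[[0,0,0.003],[0,0,0],0],[[0,0,0.003],[0,0,0],0],[[0,0,0.003],[0,0,0],0],[[0,0,0.003],[0,0,0],0],[[0,0,0.003],[0,0,0],0],[[0,0,0.003],[0,0,0],0],[[0,0,0],[0,0,0],0],[[0,0,0],[0,0,0],0]]'

```text
clock: 3.53
eef_pos: [0.5212, -0.038, 0.0907]
tool_rot: [0.208, 0.978, -0.0, -0.0]
ft_force: [0.5, 0.0, -0.5]
grip_width: 0.0003
grasp_force: 0.0
```

Request:
apply_moves --steps '[[[0,0,0.002],[0,0,0],0],[[0,0,0.002],[0,0,0],0],[[0,0,0.001],[0,0,0],0],[[0,0,0],[0,0,0],0],[[0,0,0],[0,0,0],0],[[0,0,0],[0,0,0],0],[[0,0,0],[0,0,0],0],[[0,0,0],[0,0,0],0]]'

```text
clock: 4.2
eef_pos: [0.5212, -0.038, 0.0905]
tool_rot: [0.208, 0.978, 0.0, 0.0]
ft_force: [-2.6, 0.3, 5.1]
grip_width: 0.0003
grasp_force: 2.8
```

Cap_b is rigid: 5 N at z = 0.0905, which is exactly cap height, with no sink. Lifting over to cap_d.

Request:
apply_moves --steps '[[[0,0,-0.07],[0,0,0],0],[[0,0,-0.08],[0,0,0],0],[[-0.12,0.08,0],[0,0,0],0],[[-0.12,0.08,0],[0,0,0],0],[[-0.12,0.08,0],[0,0,0],0],[[-0.05,0.035,0],[0,0,0],0],[[0,0,0.06],[0,0,0],0],[[0,0,0.06],[0,0,0],0]]'

```text
clock: 4.87
eef_pos: [0.6202, -0.0209, 0.0958]
tool_rot: [0.208, 0.978, 0.0, 0.001]
ft_force: [-0.8, 0.1, -0.2]
grip_width: -0.0002
grasp_force: 0.0
```

Request:
apply_moves --steps '[[[0,0,0],[0,0,0],0],[[0,0,0],[0,0,0],0],[[0,0,0.004],[0,0,0],0],[[0,0,0.004],[0,0,0],0],[[0,0,0.004],[0,0,0],0],[[0,0,0],[0,0,0],0],[[0,0,0],[0,0,0],0],[[0,0,0],[0,0,0],0]]'

```text
clock: 5.53
eef_pos: [0.6186, -0.0211, 0.0937]
tool_rot: [0.208, 0.978, 0.0, 0.0]
ft_force: [-0.0, 0.5, 0.3]
grip_width: 0.0002
grasp_force: 0.0
```

Request:
apply_moves --steps '[[[0,0,0.004],[0,0,0],0],[[0,0,0.004],[0,0,0],0],[[0,0,0.004],[0,0,0],0],[[0,0,0.003],[0,0,0],0],[[0,0,0.003],[0,0,0],0],[[0,0,0.003],[0,0,0],0],[[0,0,0],[0,0,0],0],[[0,0,0],[0,0,0],0]]'

```text
clock: 6.2
eef_pos: [0.6184, -0.0211, 0.0906]
tool_rot: [0.208, 0.978, 0.0, 0.0]
ft_force: [-3.7, -0.2, 7.7]
grip_width: -0.0001
grasp_force: 3.9
```

Cap_d is rigid too: 7.7 N with no sink. Next is cap_c.

Request:
apply_moves --steps '[[[0,0,-0.07],[0,0,0],0],[[0,0,-0.08],[0,0,0],0],[[-0.098,-0.146,0],[0,0,0],0],[[-0.097,-0.146,0],[0,0,0],0],[[-0.097,-0.145,0],[0,0,0],0],[[-0.097,-0.145,0],[0,0,0],0],[[0,0,0.05],[0,0,0],0],[[0,0,0.06],[0,0,0],0]]'

```text
clock: 6.87
eef_pos: [0.6432, -0.1621, 0.0977]
tool_rot: [0.21, 0.978, -0.0, 0.002]
ft_force: [0.2, 0.9, 0.7]
grip_width: -0.0001
grasp_force: 0.0
```

Request:
apply_moves --steps '[[[0,0,0],[0,0,0],0],[[0,0,0],[0,0,0],0],[[0,0,0.006],[0,0,0],0],[[0,0,0.006],[0,0,0],0],[[0,0,0.006],[0,0,0],0],[[0,0,0],[0,0,0],0],[[0,0,0],[0,0,0],0],[[0,0,0],[0,0,0],0]]'

```text
clock: 7.53
eef_pos: [0.6423, -0.1589, 0.0938]
tool_rot: [0.208, 0.978, -0.0, 0.0]
ft_force: [-0.7, -0.8, 0.5]
grip_width: -0.0005
grasp_force: 0.0
```

Request:
apply_moves --steps '[[[0,0,0.004],[0,0,0],0],[[0,0,0.004],[0,0,0],0],[[0,0,0.004],[0,0,0],0],[[0,0,0.003],[0,0,0],0],[[0,0,0.003],[0,0,0],0],[[0,0,0.003],[0,0,0],0],[[0,0,0],[0,0,0],0],[[0,0,0],[0,0,0],0]]'

```text
clock: 8.2
eef_pos: [0.6422, -0.1591, 0.0906]
tool_rot: [0.208, 0.978, 0.0, 0.0]
ft_force: [-3.0, 1.1, 4.7]
grip_width: 0.0002
grasp_force: 3.2
```

Cap_c is rigid as well: 4.7 N with no sink. That leaves cap_a.

Request:
apply_moves --steps '[[[0,0,-0.07],[0,0,0],0],[[0,0,-0.08],[0,0,0],0],[[0.105,-0.07,0],[0,0,0],0],[[0.105,-0.07,0],[0,0,0],0],[[0.105,-0.07,0],[0,0,0],0],[[0.103,-0.066,0],[0,0,0],0],[[0,0,0.05],[0,0,0],0],[[0,0,0.06],[0,0,0],0]]'

```text
clock: 8.87
eef_pos: [0.5431, -0.1761, 0.0983]
tool_rot: [0.209, 0.978, -0.0, 0.001]
ft_force: [-0.1, 0.2, -0.1]
grip_width: 0.0001
grasp_force: 0.0
```

Request:
apply_moves --steps '[[[0,0,0],[0,0,0],0],[[0,0,0],[0,0,0],0],[[0,0,0.006],[0,0,0],0],[[0,0,0.006],[0,0,0],0],[[0,0,0.006],[0,0,0],0],[[0,0,0],[0,0,0],0],[[0,0,0],[0,0,0],0],[[0,0,0],[0,0,0],0]]'

```text
clock: 9.53
eef_pos: [0.5435, -0.1755, 0.0938]
tool_rot: [0.208, 0.978, -0.0, 0.0]
ft_force: [-0.5, -0.0, 0.1]
grip_width: -0.0002
grasp_force: 0.0
```

Request:
apply_moves --steps '[[[0,0,0.004],[0,0,0],0],[[0,0,0.004],[0,0,0],0],[[0,0,0.004],[0,0,0],0],[[0,0,0.003],[0,0,0],0],[[0,0,0.003],[0,0,0],0],[[0,0,0.003],[0,0,0],0],[[0,0,0],[0,0,0],0],[[0,0,0],[0,0,0],0]]'

```text
clock: 10.2
eef_pos: [0.5433, -0.1755, 0.0906]
tool_rot: [0.208, 0.978, -0.0, 0.0]
ft_force: [-3.2, 1.2, 6.7]
grip_width: -0.0005
grasp_force: 3.3
```

All four give about the same reading, so either the tips rest on something other than the caps or one reading was misleading. I'll look closely at the tips in cap_a.

Run:
```python
from workcell import bot,camera
import cv2,numpy as np
o=bot.get_obs();print(o['eef_pos'],o['ft_force'],o['ft_torque'],o['tau'])
a=camera("side")[0][260:380,200:360,::-1];b=camera("scene")[0][120:240,200:360,::-1]
cv2.imwrite("pics/s2.png",np.vstack([cv2.resize(x,(720,300) if 0 else (400,300),interpolation=cv2.INTER_CUBIC) for x in(a,b)]))
```

```text
[ 0.54331862 -0.17552472  0.09059803] [-3.23556807  1.22194368  6.74581503] [0.15423238 0.5476611  0.04470234] [-5.50824014e-03 -4.26795316e+01  2.17106009e+01 -1.06090687e+00
 -2.71459394e-03 -5.53953009e-05]
```

View pics/s2.png

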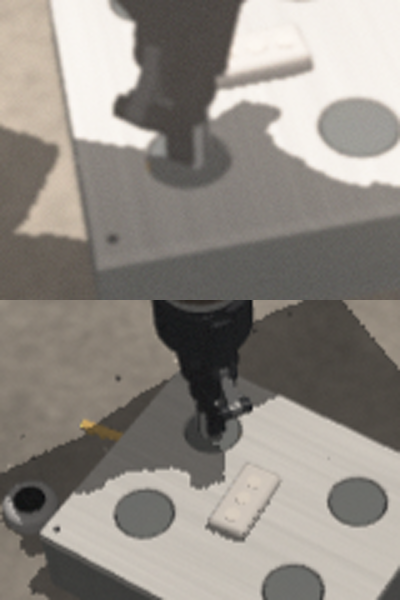

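The tips sit well inside the cap disc, so the contact is real. I'll press slightly more and dwell, in case the cap has stiction or is slow.

Request:
apply_moves --steps '[[[0,0,0.002],[0,0,0],0],[[0,0,0.002],[0,0,0],0],[[0,0,0],[0,0,0],0],[[0,0,0],[0,0,0],0],[[0,0,0],[0,0,0],0],[[0,0,0],[0,0,0],0],[[0,0,0],[0,0,0],0],[[0,0,0],[0,0,0],0]]'

```text
clock: 10.97
eef_pos: [0.5433, -0.1755, 0.0906]
tool_rot: [0.208, 0.978, -0.0, 0.0]
ft_force: [-3.8, 1.7, 10.4]
grip_width: -0.0001
grasp_force: 5.3
```

Cap_a is firmly rigid: 10.4 N with no sink. Cap_c and cap_b had the weakest tests, so I'll retest cap_c a little harder.

Request:
apply_moves --steps '[[[0,0,-0.07],[0,0,0],0],[[0,0,-0.08],[0,0,0],0],[[-0.105,0.07,0],[0,0,0],0],[[-0.105,0.07,0],[0,0,0],0],[[-0.105,0.07,0],[0,0,0],0],[[-0.103,0.066,0],[0,0,0],0],[[0,0,0.05],[0,0,0],0],[[0,0,0.05],[0,0,0],0]]'

```text
clock: 11.63
eef_pos: [0.6435, -0.1588, 0.0982]
tool_rot: [0.207, 0.978, -0.0, 0.001]
ft_force: [-0.3, -0.4, -0.2]
grip_width: -0.0001
grasp_force: 0.0
```

Request:
apply_moves --steps '[[[0,0,0.01],[0,0,0],0],[[0,0,0.01],[0,0,0],0],[[0,0,0.006],[0,0,0],0],[[0,0,0.006],[0,0,0],0],[[0,0,0.006],[0,0,0],0],[[0,0,0.006],[0,0,0],0],[[0,0,0],[0,0,0],0],[[0,0,0],[0,0,0],0]]'

```text
clock: 12.3
eef_pos: [0.6423, -0.1593, 0.0906]
tool_rot: [0.208, 0.978, -0.0, 0.0]
ft_force: [-0.7, -0.9, 3.3]
grip_width: -0.0001
grasp_force: 1.5
```

Request:
apply_moves --steps '[[[0,0,0.003],[0,0,0],0],[[0,0,0.003],[0,0,0],0],[[0,0,0],[0,0,0],0],[[0,0,0],[0,0,0],0],[[0,0,0],[0,0,0],0],[[0,0,0],[0,0,0],0],[[0,0,0],[0,0,0],0],[[0,0,0],[0,0,0],0]]'

```text
clock: 12.97
eef_pos: [0.6423, -0.1593, 0.0906]
tool_rot: [0.208, 0.978, -0.0, 0.001]
ft_force: [-4.4, 0.3, 7.9]
grip_width: 0.0005
grasp_force: 4.2
```

Cap_c is rigid at 7.9 N. Retesting cap_b, travelling higher because the path crosses over the fob.

Request:
apply_moves --steps '[[[0,0,-0.12],[0,0,0],0],[[0,0,-0.12],[0,0,0],0],[[0.161,0.061,0],[0,0,0],0],[[0.161,0.061,0],[0,0,0],0],[[0.161,0.061,0],[0,0,0],0],[[0.161,0.061,0],[0,0,0],0],[[0.161,0.061,0],[0,0,0],0],[[0,0,0.1],[0,0,0],0]]'

```text
clock: 13.63
eef_pos: [0.5177, -0.0345, 0.1197]
tool_rot: [0.206, 0.979, 0.001, 0.001]
ft_force: [0.2, -0.5, 0.3]
grip_width: -0.0001
grasp_force: 0.0
```

Request:
apply_moves --steps '[[[0,0,0.05],[0,0,0],0],[[0,0,0.04],[0,0,0],0],[[0,0,0.02],[0,0,0],0],[[0,0,0.01],[0,0,0],0],[[0,0,0.006],[0,0,0],0],[[0,0,0.006],[0,0,0],0],[[0,0,0],[0,0,0],0],[[0,0,0],[0,0,0],0]]'

```text
clock: 14.3
eef_pos: [0.5204, -0.0382, 0.0906]
tool_rot: [0.208, 0.978, 0.0, 0.0]
ft_force: [-0.1, -0.5, -0.5]
grip_width: 0.0001
grasp_force: 0.0
```

Request:
apply_moves --steps '[[[0,0,0.003],[0,0,0],0],[[0,0,0.003],[0,0,0],0],[[0,0,0.002],[0,0,0],0],[[0,0,0],[0,0,0],0],[[0,0,0],[0,0,0],0],[[0,0,0],[0,0,0],0],[[0,0,0],[0,0,0],0],[[0,0,0],[0,0,0],0]]'

```text
clock: 14.97
eef_pos: [0.5204, -0.0381, 0.0898]
tool_rot: [0.208, 0.978, -0.0, 0.001]
ft_force: [-0.8, -0.4, 5.4]
grip_width: 0.0002
grasp_force: 2.6
```

Cap_b is now at 0.0898, below its rest level, so it may be giving. Pressing on gently.

Request:
apply_moves --steps '[[[0,0,0.003],[0,0,0],0],[[0,0,0.003],[0,0,0],0],[[0,0,0],[0,0,0],0],[[0,0,0],[0,0,0],0],[[0,0,0],[0,0,0],0],[[0,0,0],[0,0,0],0],[[0,0,0],[0,0,0],0],[[0,0,0],[0,0,0],0]]'

```text
clock: 15.63
eef_pos: [0.5204, -0.0381, 0.0886]
tool_rot: [0.208, 0.978, -0.0, 0.001]
ft_force: [-1.5, -0.6, 5.8]
grip_width: 0.0001
grasp_force: 2.7
```

Cap_b is the release: it sank 2 mm at a steady ~5.5 N. Pressing it fully home.

Request:
apply_moves --steps '[[[0,0,0.004],[0,0,0],0],[[0,0,0.004],[0,0,0],0],[[0,0,0.004],[0,0,0],0],[[0,0,0.004],[0,0,0],0],[[0,0,0.003],[0,0,0],0],[[0,0,0],[0,0,0],0],[[0,0,0],[0,0,0],0],[[0,0,0],[0,0,0],0]]'

```text
clock: 16.3
eef_pos: [0.5204, -0.0381, 0.0855]
tool_rot: [0.208, 0.978, -0.0, 0.001]
ft_force: [-3.9, -0.4, 12.8]
grip_width: 0.0
grasp_force: 6.2
```

Fully home: 5 mm down with the force rising against the stop. I'll hold briefly, then back away straight up.

Request:
apply_moves --steps '[[[0,0,0],[0,0,0],0],[[0,0,0],[0,0,0],0],[[0,0,0],[0,0,0],0],[[0,0,0],[0,0,0],0],[[0,0,-0.05],[0,0,0],0],[[0,0,-0.15],[0,0,0],0],[[0,0,-0.15],[0,0,0],0],[[0,0,-0.15],[0,0,0],0]]'

```text
clock: 16.97
eef_pos: [0.5192, -0.0377, 0.1844]
tool_rot: [0.208, 0.978, -0.0, -0.001]
ft_force: [0.2, 0.2, -0.4]
grip_width: 0.0001
grasp_force: 0.0
```

Request:
apply_moves --steps '[[[0,0,-0.1],[0,0,0],0],[[0.1,0.1,-0.1],[0,0,0],0],[[0.1,0.1,0],[0,0,0],0],[[0.1,0.1,0],[0,0,0],0],[[0.1,0.1,0],[0,0,0],0],[[0.1,0.1,0],[0,0,0],0],[[0,0,0],[0,0,0],0],[[0,0,0],[0,0,0],0]]'

```text
clock: 17.63
eef_pos: [0.4687, 0.0953, 0.2238]
tool_rot: [0.206, 0.978, -0.0, -0.0]
ft_force: [0.3, -0.7, 0.4]
grip_width: -0.0
grasp_force: 0.0
```

Run:
```python
from workcell import bot,camera
import cv2,numpy as np
o=bot.get_obs();print(o['eef_pos'],o['ft_force'],o['clock'])
a=camera("side")[0][180:460,160:440,::-1];b=camera("scene")[0][110:330,180:440,::-1]
cv2.imwrite("pics/s3.png",np.hstack([cv2.resize(x,(400,400)) for x in(a,b)]))
```

```text
[0.46868328 0.0952959  0.22377731] [ 0.25321138 -0.69659821  0.41783415] 17.6333
```

View pics/s3.png

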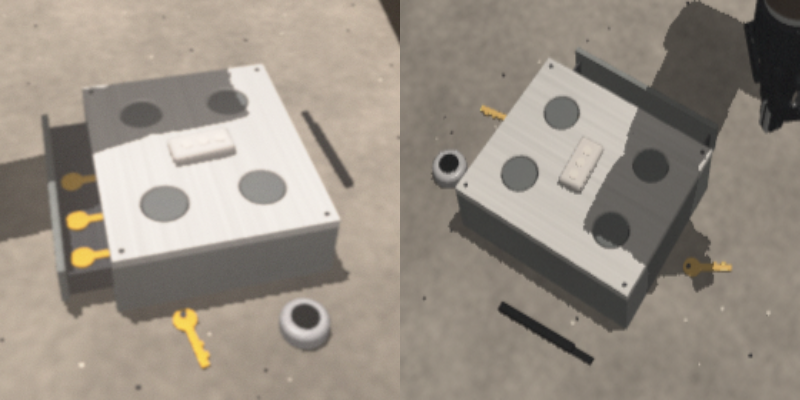

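The drawer is out at the front with keys showing inside. The fob, loose keys, spudger and tester lie where they were, and the arm is clear. Handing in.

```bash
python3 -c "
from workcell import bot
print(bot.job_done())"
```

```text
the job is handed in; nothing more can be done
None
```

The release was cap_b: I pressed it fully home, the drawer sprang out and stayed open, and I backed the arm clear with the fob, keys, spudger and tester where they lay, handing in at about 18 s (the first round of gentle presses missed it, so I felt caps a, c and b again a little harder, up to about 10 N on the rigid ones).

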